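# Replace the grinder's broken lid and hold the new one at pulse

### The job

The lid on the cordless coffee grinder has lost its bayonet lugs: lift it off and drop it into the big oval tub. Then fit the spare lid from the worktop into the grinder's collar, lugs down through the two slots until its rim is fully home, and twist it clockwise (seen from above) against the switch spring to the pulse position, half-way, where the ends of its grip bar meet the single ribs on the collar, without ever letting it go on to the lock click at the twin ribs. Finish while still gripping the lid at pulse, since it springs back if let go; leave the tub standing and do not disturb the other things on the worktop.

Things in the scene. Friction and masses are not known exactly. Their poses are not given: they have to be found in the camera images.
- broken_lid_grip (a point): broken lid, white, 65 mm high, 90 g, at the start loose in the grinder's mouth: rim disc 94 mm across, 7 mm thick, chipped; below it a round pilot 24 mm deep, lugs gone; on top an upright grip bar 60 mm long (x), 16 mm thick (y), rising 34 mm above the rim disc. Point: centre of the bar, 13 mm below its top, 21 mm above the disc's top, 52 mm above the pilot's foot; z up
- new_lid_grip (a point): spare lid, white, 95 g, upright on the worktop left or right of the grinder: sized and gripped as the broken lid (bar 60 mm along x, 16 mm along y) but whole rim and two lugs. Half-turn symmetric. Pilot 77 mm across, tapered to 66 mm at the foot. Point: centre of the bar, 13 mm below its top, 21 mm above the disc's top, 28 mm above the rim's underside, 52 mm above the foot; z up
- grinder_mouth (a point): fixed coffee grinder, steel base 114 mm across, black collar 108 mm across, 118 mm high. Point: centre of the collar's top face, where a lid's rim rests when home (grip point then 28 mm above this point). Bore 81 mm across; slots for the lugs on +x and -x, about 25 mm wide: the lid enters with its bar along x within about 4 degrees. Then it turns clockwise from above (about -z)
- switch_ring (a joint): sprung ring under the collar that the lugs turn, rad: 0 at rest, grows clockwise. The lid turns about 0.09 rad (play) from centred entry before the ring follows. Pulse, half-way, is 0.51. The spring turns it back with 0.03 Nm at rest, 0.09 Nm at pulse. From about 0.75 a sprung detent resists, beyond 0.9 it jumps to the lock click near 1.0
- oval_tub: loose blue oval tub, open top, 145 mm (x) by 212 mm (y) at the rim, 165 mm high, 3 mm wall, about 88 by 150 mm at the floor; on the other side of the grinder from the spare lid. Origin: centre of its underside, z up. (Wall cupboards hang behind the work: over y below 0.15 m their fronts are 0.59 m ahead of the robot, from 0.49 m up; carry things near the robot.)
- flask: bystander: steel flask 67 mm across, 174 mm high, behind; origin at the centre of its underside
- mug: bystander: mug 78 mm across with handle, 97 mm high, behind the grinder; origin at the centre of its underside
- bean_jar: bystander: glass jar with dark lid, 83 mm across, 162 mm high, behind the grinder; origin at the centre of its underside
- measure: bystander: small steel measuring cup 45 mm across, 41 mm high, behind the grinder; origin at the centre of its underside
- teaspoon: bystander: teaspoon 135 mm long, 10 mm high, lying behind the grinder; origin at the centre of its underside
- new_lid_lug (a point): one of the spare lid's two lugs, under the +x end of its grip bar (the other is under the -x end): 18 mm wide, 6.5 mm thick, reaching 45 mm from the axis. Point: 42 mm from the axis, 41 mm below the grip point
- pulse_rib (a point): the single raised steel rib on the collar's top and side, 34 degrees clockwise (from above) of the +x slot, 51 mm from the axis; a second one lies opposite. The bar of the lid points at it at pulse. A dot marks each slot (entry); twin ribs 65 degrees clockwise of the slot mark the lock
Not all that is in view belongs to the job. Leave any purple look-alike of the part that bears new_lid_grip alone.

How it is judged:
By the outcome, as a careful person would: the job done as asked, in the order asked, and still so for the second after the job is handed in, while the arm keeps its last pose, push and grip.
It also fails if it takes over 72 s, if anything falls off the work surface, if the arm or the gripper's body presses on something with over 40 N, if the wrist force passes 120 N, or if a joint passes its speed limit or range.

### The arm

A 7-joint arm with a two-finger parallel gripper is mounted at the origin on a cart in front of the work surface, level with it; the furniture and walls round the work are solid. World frame = base frame: x ahead of the robot, y to its left, z up, the work surface at z = 0. Lengths are in m, angles in rad, forces in N, time in s.
With the tool pointing down it reaches from about 0.425 to 0.925 m from the base axis. Payload 6.8 kg.
Tool frame: the origin (TCP) lies on the centre line of the jaws, within the pads' length; the fingertips stand 14 mm ahead of it and the grasp point (between the pads) lies 5 mm behind it (nose_length is the distance from the TCP to the fingertips, in m); z points along the fingers, y is the line along which they close (so a half turn about z gives the same grasp; the last joint's range is limited). The gripper opens to 85 mm and grips with 20 to 120 N. Pads are 22 mm wide; open, the fingers measure 114 mm over their backs; the gripper's body (76 mm by 85 mm) begins 54 mm behind the grasp point. The pads swing forward as they close: fully open they stand 13 mm farther back than shut.
Start: joints at [1.003, 0.477, 0.022, 1.555, -0.011, 1.109, -0.083], TCP at [0.3, -0.605, 0.245] pointing down, gripper open.
Joint ranges: [-2.96, 2.96], [-0.34, 2.1], [-1.41, 1.46], [0.24, 2.44], [-1.37, 4.51], [0.17, 1.92], [-2.96, 2.96]. Speed limits (rad/s): [2.39, 2.39, 3.14, 3.14, 3.14, 3.14, 3.14].

### API

Orientations are given as a unit quaternion [x, y, z, w].
In Python, from station import get_state, grab_frame, camera_info, hand_in, nose_length gives the robot as it stands.
- The arm moves only by the tool arm_command, never from a script. Its argument "deltas" is a list of rows, each an object of numbers: "gripper": the gripper's target within -1 to 1 (fully open at 1, half-way at 0, shut at -1); "x", "y", "z": the shift along the world's x, y, z normalised to -1 to 1, where 1 is 0.75 m; "turn": the turn about the world's z normalised to -1 to 1, where 1 is 360 degrees. In form: [{"gripper": .., "x": .., "y": .., "z": .., "turn": ..}, ...]. A call has 1 to 5 rows; each row is the pose to reach, as a shift and turn from the pose commanded when the call began, turning the shorter way round; what a row does not reach only later rows make up. A row lasts 1/12 s, in which the tool goes at most 41.7 mm and 7.16 degrees, less where a joint would pass 70% of its speed; a pose out of reach is approached as far as the arm can. A call with a number of a shift or a turn outside -1 to 1 is refused whole. A call with a gripper value outside its range is refused whole. The fingers move at their own pace and stop on an object; "newtons" is the grip in N (left out, the last holds). Time passes only in rows, so rows that repeat a pose let the fingers close. It gives the time, the measured TCP pose, the force, the opening and the grip force at its end, in the units of the state.
- get_state(): the state, without advancing time (a new reading comes with each control period).
- grab_frame(name): name is "scene" or "top" or "wrist"; returns (picture, depth): 480x640x3 uint8, blue, green, red; 480x640 float32, m along the optical axis (not along the pixel's ray), 0 where there is no reading.
- camera_info(name): a dict with "fovy" (degrees; the focal length in pixels is half the picture's height over the tangent of half this angle, whatever the lens; pixels are square), "cx", "cy" (the principal point, pixels), "R" (3x3) and "t" (3): a world point X has camera coordinates R X + t. Camera axes: x right, y down, z forward; pixel columns grow to the right and rows downward; lengths in m; the calibration is good to about 2 mm. A picture is of the moment at which its call begins: read the wrist's pose just before it. camera_info takes no time and is no camera call; for the wrist camera it gives the pose at the moment of the call.
- hand_in(): hands the job in; it is judged then, once.
The state is a dict: "t": time; "qpos": joint angles; "joint_vel": joint speeds; "tau": joint torques, N m; "position": TCP position; "eef_rot": TCP orientation; "wrist_force": force on the tool from outside, world axes, zero at the start; "torque": the same for the moment, N m; "gripper_width": opening from 0.0 (shut) to 1.0 (fully open); "finger_force": force on a finger pad.
Only numpy, scipy, OpenCV 4.12 (cv2) and the standard library are available. Lean on these libraries where they do the work, as an engineer would, in place of code of your own. Each camera call takes 0.05 s, during which the arm holds its last target. There are 200 camera calls.

## Working session

There is one attempt and no reset: what is moved stays moved. The work goes in short steps, Python scripts to look and compute and a tool call to move; the robot and the scene stay as the last step left them, time stands still between calls to the robot, and variables do not carry over. Pictures are saved under pics/ and viewed, at most 10 in all, crops included, and the job is handed in when it is done.

Besides the shell and the picture viewer there is one more tool, called after "Emit:" as name(argument=value, ...) on one line, values as JSON. arm_command: Moves the arm, as the interface text tells. Scaled input: -1 to 1 covers 0.75 m each way for a shift and 360 degrees each way for a turn. Its arguments: {"type":"object","properties":{"deltas":{"type":"array"},"newtons":{"type":"number"}},"required":["deltas"]}

```bash
mkdir -p pics
cat > h.py <<'E'
import numpy as np, cv2
from station import *
def K(n):
    c=camera_info(n); f=240/np.tan(np.radians(c["fovy"])/2); return f,c["cx"],c["cy"],np.array(c["R"]),np.array(c["t"])
def cloud(n,d):
    f,cx,cy,R,t=K(n); v,u=np.mgrid[:480,:640]
    P=np.stack([(u-cx)/f*d,(v-cy)/f*d,d],-1)
    return (P-t)@R
def ray(n,u,v,z):
    f,cx,cy,R,t=K(n); o=-R.T@t; r=R.T@np.array([(u-cx)/f,(v-cy)/f,1]); return o+r*(z-o[2])/r[2]
def proj(n,X):
    f,cx,cy,R,t=K(n); c=R@np.array(X)+t; return c[:2]/c[2]*f+[cx,cy]
E
python3 - <<'E'
from h import *
s=get_state(); print({k:np.round(v,3).tolist() for k,v in s.items()}, nose_length)
for n in("scene","top"):
    im,d=grab_frame(n); cv2.imwrite(f"pics/{n}0.png",im); np.save(n+"0.npy",d); f,cx,cy,R,t=K(n); print(n,f,cx,cy,(-R.T@t).round(3),R.round(2).tolist(), (d>0).mean())
E
```

```text
{'t': 0.0, 'qpos': [1.003, 0.478, 0.022, 1.556, -0.011, 1.109, -0.083], 'joint_vel': [-0.0, 0.001, -0.001, -0.001, 0.002, 0.003, -0.002], 'tau': [0.0, -59.645, 1.608, -28.119, 0.012, 0.009, 0.0], 'position': [0.299, -0.604, 0.244], 'eef_rot': [0.974, 0.228, -0.0, -0.001], 'wrist_force': [0.197, -1.0, -0.089], 'torque': [0.014, 0.009, 0.017], 'finger_force': 0.0, 'gripper_width': 1.003} 0.014
scene 505.72798553160493 321.5039685398526 240.9820102819077 [0.153 0.875 1.012] [[-0.87, -0.49, 0.01], [-0.34, 0.6, -0.73], [0.35, -0.64, -0.69]] 0.995947265625
top 485.27706969677536 317.30036434742266 247.8376179347397 [0.447 0.023 1.143] [[-0.03, -1.0, -0.0], [-0.99, 0.03, -0.15], [0.15, -0.0, -0.99]] 0.9957194010416667
```

View pics/top0.png

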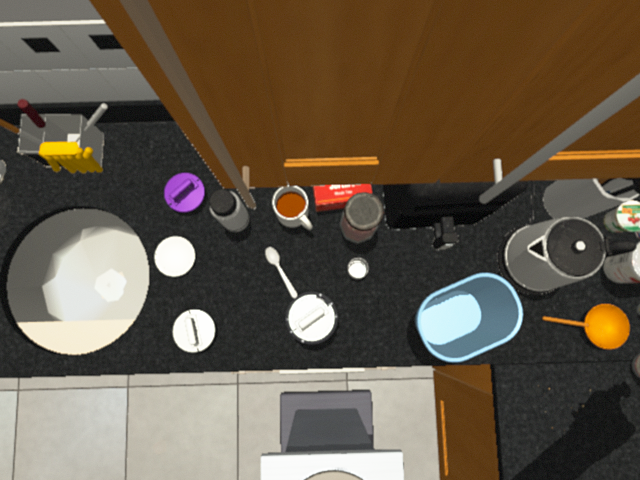

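View pics/scene0.png

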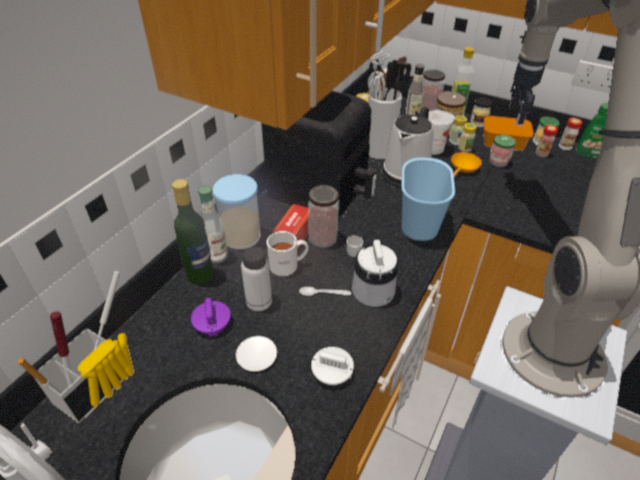

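The top view shows the grinder with the broken lid at about (312,318) and the spare lid at (194,331). The tub is at (470,317), with a saucer at (175,257) and a purple decoy at (185,193). The scene view agrees, with the grinder at (375,265) and the spare lid at (333,366). Next I'll measure them.

```bash
cat > m.py <<'E'
from h import *
def bar(n,im,P,c,zlo,zhi,r=.05):
    m=(P[...,2]>zlo)&(P[...,2]<zhi)&(np.hypot(P[...,0]-c[0],P[...,1]-c[1])<r)
    q=P[m]; 
    (x,y),(w,h),a=cv2.minAreaRect((q[:,:2]*1000).astype(np.float32))
    if w<h: a+=90
    return m.sum(),round(x,1),round(y,1),round(w,1),round(h,1),round((a+90)%180-90,1),np.percentile(q[:,2],[5,50,95]).round(4)
if __name__=="__main__":
  for n in("top","scene"):
    im=cv2.imread(f"pics/{n}0.png"); d=np.load(n+"0.npy"); P=cloud(n,d)
    if n=="top":
        for u,v in((312,318),(194,331),(200,345),(324,335),(250,350),(470,317),(440,320)): print((u,v),P[v,u].round(3))
        G=P[318,312]; L=P[331,194]; T=P[317,470]
    print(n,"grinder bar",bar(n,im,P,G,.148,.165),"disc",bar(n,im,P,G,.12,.131,.07))
    print("lid bar",bar(n,im,P,L,.05,.075),"disc",bar(n,im,P,L,.027,.036,.07))
    print("collar", bar(n,im,P,G,.108,.121,.07))
    hsv=cv2.cvtColor(im,cv2.COLOR_BGR2HSV)
    m=(np.hypot(P[...,0]-T[0],P[...,1]-T[1])<.17)&(P[...,2]>.155)&(P[...,2]<.175)&(hsv[...,0]>90)&(hsv[...,0]<115)&(hsv[...,1]>60)
    q=P[m]; print("tub rim",cv2.minAreaRect((q[:,:2]*1000).astype(np.float32)),np.median(q[:,2]))
E
python3 m.py
```

```text
(312, 318) [0.452 0.034 0.162]
(194, 331) [0.431 0.295 0.059]
(200, 345) [0.4   0.288 0.032]
(324, 335) [0.417 0.01  0.126]
(250, 350) [0.384 0.181 0.001]
(470, 317) [ 0.445 -0.331  0.006]
(440, 320) [ 0.44  -0.259  0.012]
top grinder bar (np.int64(232), 454.3, 35.5, 15.9, 59.7, -56.3, array([0.1549, 0.1584, 0.162 ])) disc (np.int64(1425), 454.0, 35.4, 101.9, 105.1, -65.3, array([0.1212, 0.1257, 0.1294]))
lid bar (np.int64(224), 432.9, 303.3, 59.3, 17.1, 12.6, array([0.0551, 0.0641, 0.0681])) disc (np.int64(1041), 433.4, 303.7, 92.7, 92.5, 45.0, array([0.0286, 0.0317, 0.035 ]))
collar (np.int64(480), 454.2, 35.7, 107.7, 106.0, 44.1, array([0.1152, 0.1185, 0.1206]))
tub rim ((446.6766662597656, -280.87310791015625), (144.76634216308594, 210.96006774902344), 21.960338592529297) 0.16354785892852555
scene grinder bar (np.int64(136), 451.0, 37.2, 16.5, 59.2, -57.3, array([0.1502, 0.1579, 0.1615])) disc (np.int64(686), 448.7, 40.9, 105.6, 95.0, 36.0, array([0.1208, 0.1254, 0.1289]))
lid bar (np.int64(248), 431.3, 304.0, 60.3, 19.4, 12.9, array([0.0519, 0.0629, 0.0668])) disc (np.int64(825), 431.6, 303.8, 90.5, 95.6, -63.3, array([0.0282, 0.0312, 0.0349]))
collar (np.int64(361), 450.9, 39.0, 106.9, 105.0, 19.4, array([0.1093, 0.1172, 0.1206]))
tub rim ((443.40447998046875, -281.00927734375), (143.52891540527344, 212.33074951171875), 22.326730728149414) 0.16194163768448877
```

Emit:
arm_command(deltas=[{"x": 0.1333,"y": 0.2,"turn": 0.09,"gripper": 1},{"x": 0.1333,"y": 0.2,"turn": 0.09,"gripper": 1},{"x": 0.1333,"y": 0.2,"turn": 0.09,"gripper": 1},{"x": 0.1333,"y": 0.2,"turn": 0.09,"gripper": 1},{"x": 0.1333,"y": 0.2,"turn": 0.09,"gripper": 1}])

```text
invalid input
```

Emit:
arm_command(deltas=[{"gripper": 1,"x": 0.1333,"y": 0.2,"z": 0,"turn": 0.09},{"gripper": 1,"x": 0.1333,"y": 0.2,"z": 0,"turn": 0.09},{"gripper": 1,"x": 0.1333,"y": 0.2,"z": 0,"turn": 0.09},{"gripper": 1,"x": 0.1333,"y": 0.2,"z": 0,"turn": 0.09},{"gripper": 1,"x": 0.1333,"y": 0.2,"z": 0,"turn": 0.09}])

```text
t: 0.52
position: [0.4043, -0.448, 0.2451]
eef_rot: [0.868, 0.497, 0.002, -0.001]
wrist_force: [0.8, 0.7, -0.3]
gripper_width: 1.003
finger_force: 0.0
```

Emit:
arm_command(deltas=[{"gripper": 1,"x": 0.0667,"y": 0.24,"z": 0,"turn": 0.09},{"gripper": 1,"x": 0.0667,"y": 0.24,"z": 0,"turn": 0.09},{"gripper": 1,"x": 0.0667,"y": 0.24,"z": 0,"turn": 0.09},{"gripper": 1,"x": 0.0667,"y": 0.24,"z": 0,"turn": 0.09},{"gripper": 1,"x": 0.0667,"y": 0.24,"z": 0,"turn": 0.09}])

```text
t: 0.93
position: [0.4508, -0.2691, 0.2452]
eef_rot: [0.696, 0.718, 0.001, -0.001]
wrist_force: [-0.2, 0.5, -0.4]
gripper_width: 0.995
finger_force: 0.0
```

Emit:
arm_command(deltas=[{"gripper": 1,"x": 0,"y": 0.2667,"z": 0.05,"turn": 0.09},{"gripper": 1,"x": 0,"y": 0.2667,"z": 0.05,"turn": 0.09},{"gripper": 1,"x": 0,"y": 0.2667,"z": 0.05,"turn": 0.09},{"gripper": 1,"x": 0,"y": 0.2667,"z": 0.05,"turn": 0.09},{"gripper": 1,"x": 0,"y": 0.2667,"z": 0.05,"turn": 0.09}])

```text
t: 1.35
position: [0.449, -0.0726, 0.2832]
eef_rot: [0.47, 0.883, -0.0, 0.0]
wrist_force: [1.2, 0.4, -0.1]
gripper_width: 0.997
finger_force: 0.0
```

Emit:
arm_command(deltas=[{"gripper": 1,"x": 0,"y": 0.1467,"z": 0,"turn": 0},{"gripper": 1,"x": 0,"y": 0.1467,"z": 0,"turn": 0},{"gripper": 1,"x": 0,"y": 0.1467,"z": 0,"turn": 0},{"gripper": 1,"x": 0,"y": 0.1467,"z": 0,"turn": 0}])

```text
t: 1.68
position: [0.4491, 0.0413, 0.2833]
eef_rot: [0.469, 0.883, 0.001, -0.0]
wrist_force: [-0.2, -0.5, 0.5]
gripper_width: 0.998
finger_force: 0.0
```

```bash
cat > w.py <<'E'
from h import *
import sys
k=sys.argv[1]
s=get_state(); f,cx,cy,R,t=K("wrist"); im,d=grab_frame("wrist"); cv2.imwrite(f"pics/w{k}.png",im)
np.savez(f"w{k}.npz",d=d,P=cloud("wrist",d),R=R,t=t)
q=s["eef_rot"]; print(s["t"],np.round(s["position"],4),"yaw",np.degrees(2*np.arctan2(q[1],q[0])),np.round(s["qpos"],2),f,(-R.T@t).round(3),R.round(2).tolist(),(d>0).mean())
E
python3 w.py 1
```

```text
1.6833 [0.4491 0.0413 0.2833] yaw 124.04248790400817 [ 0.4   0.11 -0.67  1.98  0.08  1.07  0.29] 425.9198991872165 [0.405 0.106 0.412] [[0.83, 0.56, 0.0], [0.53, -0.79, 0.31], [0.17, -0.25, -0.95]] 0.9958170572916667
```

View pics/w1.png

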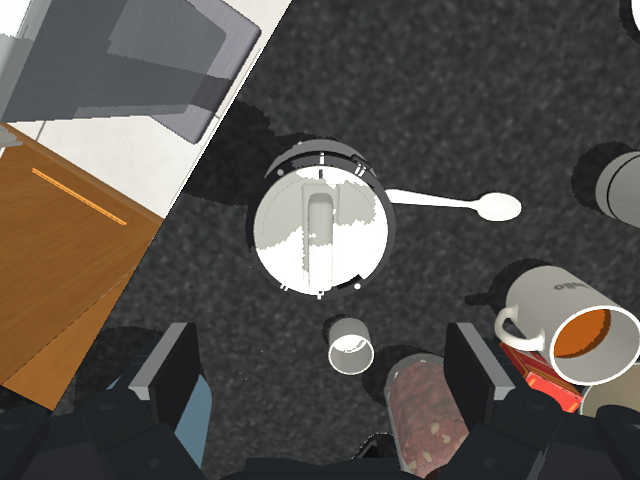

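The wrist view shows the collar clearly. The single ribs are at (322,158) and (320,295), the slot dots at (280,172) and (357,287), and the twin ribs at (360,165) and (285,287). I'll compute their directions.

```bash
cat > a.py <<'E'
from h import *
z=np.load("w1.npz"); P=z["P"]; R,t=z["R"],z["t"]; f,cx,cy,_,_=K("wrist")
def rayw(u,v,zz):
    o=-R.T@t; r=R.T@np.array([(u-cx)/f,(v-cy)/f,1]); return o+r*(zz-o[2])/r[2]
im=cv2.imread("pics/w1.png")
print(get_state()["position"])
from m import bar
print(bar("wrist",im,P,(.453,.036),.148,.17),bar("wrist",im,P,(.453,.036),.108,.121,.07),bar("wrist",im,P,(.453,.036),.121,.13,.06))
for n,u,v in(("dotA",280,172),("dotB",357,287),("ribA",322,158),("ribB",320,295),("twA",360,165),("twB",285,287)):
    p=rayw(u,v,.119); print(n,p.round(4))
def ang(a,b):
    d=rayw(*b,.119)-rayw(*a,.119); return np.degrees(np.arctan2(d[1],d[0])),np.linalg.norm(d)
print("dots",ang((280,172),(357,287)),"rib",ang((322,158),(320,295)),"tw",ang((360,165),(285,287)))
cv2.imwrite("pics/w1c.png",cv2.resize(im[130:320,230:420],None,fx=3.15,fy=3.15,interpolation=cv2.INTER_CUBIC))
E
python3 a.py
```

```text
[0.44931985 0.03802171 0.28295702]
(np.int64(2261), 452.8, 32.2, 16.2, 58.9, -56.6, array([0.1548, 0.1585, 0.1599])) (np.int64(3995), 453.1, 31.5, 107.7, 107.9, -37.3, array([0.1157, 0.1181, 0.1193])) (np.int64(10726), 452.9, 31.7, 94.0, 93.5, 40.7, array([0.1236, 0.1255, 0.1281]))
dotA [0.4064 0.0548 0.119 ]
dotB [0.5    0.0144 0.119 ]
ribA [0.425  0.0788 0.119 ]
ribB [ 0.4807 -0.0065  0.119 ]
twA [0.4491 0.0894 0.119 ]
twB [ 0.4553 -0.0157  0.119 ]
dots (np.float64(-23.323329521811043), np.float64(0.10201503007353639)) rib (np.float64(-56.822362140612306), np.float64(0.10188003790614854)) tw (np.float64(-86.62913795617125), np.float64(0.10524641813209787))
```

View pics/w1c.png

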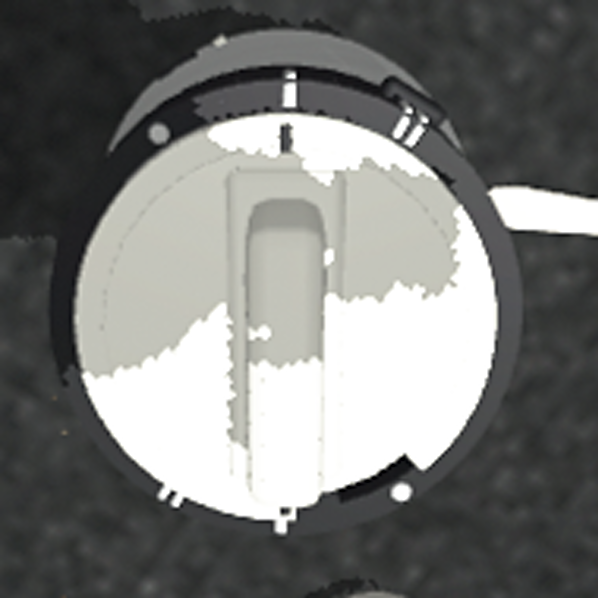

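```bash
python3 w.py 2
python3 - <<'E'
from m import *
z=np.load("w2.npz"); P=z["P"]; im=0
print(bar("wrist",im,P,(.453,.036),.148,.17),bar("wrist",im,P,(.453,.036),.108,.121,.07),bar("wrist",im,P,(.453,.036),.121,.13,.06))
E
```

```text
1.7333 [0.4493 0.038  0.283 ] yaw 123.87793826213131 [ 0.4   0.11 -0.66  1.98  0.08  1.07  0.3 ] 425.9198991872165 [0.406 0.103 0.412] [[0.83, 0.56, 0.0], [0.53, -0.79, 0.31], [0.17, -0.26, -0.95]] 0.9959407552083334
(np.int64(2282), 452.8, 33.4, 16.2, 59.0, -56.8, array([0.155 , 0.1586, 0.1599])) (np.int64(4035), 453.0, 32.6, 107.6, 107.8, -20.6, array([0.1157, 0.1181, 0.1194])) (np.int64(10864), 451.7, 33.4, 93.9, 90.9, 56.9, array([0.1236, 0.1256, 0.1282]))
```

Emit:
arm_command(deltas=[{"gripper": 1,"x": 0.004,"y": 0,"z": -0.055,"turn": 0},{"gripper": 1,"x": 0.004,"y": 0,"z": -0.11,"turn": 0},{"gripper": 1,"x": 0.004,"y": 0,"z": -0.15,"turn": 0},{"gripper": 1,"x": 0.004,"y": 0,"z": -0.175,"turn": 0},{"gripper": 1,"x": 0.004,"y": 0,"z": -0.185,"turn": 0}], newtons=40)

```text
t: 2.2
position: [0.4505, 0.0328, 0.1409]
eef_rot: [0.474, 0.88, -0.002, -0.002]
wrist_force: [0.2, -0.5, 0.6]
gripper_width: 1.0
finger_force: 0.0
```

Emit:
arm_command(deltas=[{"gripper": 1,"x": 0,"y": 0,"z": 0,"turn": 0},{"gripper": -1,"x": 0,"y": 0,"z": 0,"turn": 0},{"gripper": -1,"x": 0,"y": 0,"z": 0,"turn": 0},{"gripper": -1,"x": 0,"y": 0,"z": 0,"turn": 0},{"gripper": -1,"x": 0,"y": 0,"z": 0,"turn": 0}])

```text
t: 2.62
position: [0.4534, 0.0351, 0.1452]
eef_rot: [0.473, 0.881, 0.0, 0.001]
wrist_force: [0.3, 1.0, -0.5]
gripper_width: 0.452
finger_force: 0.0
```

Emit:
arm_command(deltas=[{"gripper": -1,"x": 0,"y": 0,"z": 0,"turn": 0},{"gripper": -1,"x": 0,"y": 0,"z": 0,"turn": 0},{"gripper": -1,"x": 0,"y": 0,"z": 0,"turn": 0},{"gripper": -1,"x": 0,"y": 0,"z": 0,"turn": 0},{"gripper": -1,"x": 0,"y": 0,"z": 0,"turn": 0}])

```text
t: 3.03
position: [0.453, 0.0351, 0.1448]
eef_rot: [0.473, 0.881, 0.0, 0.001]
wrist_force: [-0.9, -0.9, 6.4]
gripper_width: 0.178
finger_force: 40.3
```

Emit:
arm_command(deltas=[{"gripper": -1,"x": 0,"y": 0,"z": 0.02,"turn": 0},{"gripper": -1,"x": 0,"y": 0,"z": 0.06,"turn": 0},{"gripper": -1,"x": 0,"y": 0,"z": 0.11,"turn": 0},{"gripper": -1,"x": 0,"y": 0,"z": 0.16,"turn": 0},{"gripper": -1,"x": 0,"y": 0,"z": 0.18,"turn": 0}])

```text
t: 3.45
position: [0.4542, 0.0359, 0.2836]
eef_rot: [0.473, 0.881, 0.002, 0.003]
wrist_force: [0.6, 0.4, -0.9]
gripper_width: 0.18
finger_force: 39.6
```

Emit:
arm_command(deltas=[{"gripper": -1,"x": 0,"y": -0.03,"z": 0,"turn": 0},{"gripper": -1,"x": 0,"y": -0.07,"z": 0,"turn": 0},{"gripper": -1,"x": -0.003,"y": -0.12,"z": 0,"turn": 0},{"gripper": -1,"x": -0.003,"y": -0.17,"z": 0,"turn": 0},{"gripper": -1,"x": -0.004,"y": -0.22,"z": 0,"turn": 0}])

```text
t: 3.87
position: [0.449, -0.1313, 0.2791]
eef_rot: [0.473, 0.881, -0.0, 0.0]
wrist_force: [0.2, -0.5, -0.4]
gripper_width: 0.176
finger_force: 39.6
```

Emit:
arm_command(deltas=[{"gripper": -1,"x": -0.004,"y": -0.05,"z": 0,"turn": 0},{"gripper": -1,"x": -0.005,"y": -0.1,"z": 0,"turn": 0},{"gripper": -1,"x": -0.006,"y": -0.15,"z": 0,"turn": 0},{"gripper": -1,"x": -0.006,"y": -0.19,"z": 0,"turn": 0},{"gripper": -1,"x": -0.006,"y": -0.202,"z": 0,"turn": 0}])

```text
t: 4.28
position: [0.4434, -0.287, 0.2785]
eef_rot: [0.476, 0.879, -0.001, -0.0]
wrist_force: [-0.2, -0.5, -1.4]
gripper_width: 0.178
finger_force: 39.6
```

Run:
```python
from m import *
im,d=grab_frame("top"); cv2.imwrite("pics/top1.png",im); P=cloud("top",d); np.save("top1.npy",d)
c=(.446,-.281)
hsv=cv2.cvtColor(im,cv2.COLOR_BGR2HSV)
m=(np.hypot(P[...,0]-c[0],P[...,1]-c[1])<.13)&(hsv[...,1]<50)&(P[...,2]>.1)
v,u=np.nonzero(m); print(len(u), P[m].min(0),P[m].max(0))
m=(np.hypot(P[...,0]-c[0],P[...,1]-c[1])<.17)&(P[...,2]>.155)&(P[...,2]<.175)&(hsv[...,0]>90)&(hsv[...,0]<115)&(hsv[...,1]>60)
print(cv2.minAreaRect((P[m][:,:2]*1000).astype(np.float32)))
print(bar("top",im,P,(.453,.035),.108,.121,.07))
print(get_state()["position"],get_state()["wrist_force"],get_state()["gripper_width"])
```

```text
20050 [ 0.32128245 -0.37051757  0.10239705] [ 0.51714103 -0.18049673  0.71138124]
((446.7430725097656, -281.5852355957031), (145.378173828125, 212.09970092773438), 21.46485710144043)
(np.int64(786), 453.7, 35.3, 107.0, 105.8, 87.8, array([0.1148, 0.1183, 0.1205]))
[ 0.44368245 -0.28627188  0.27844423] [ 0.73804283 -2.05951641 -0.5630488 ] 0.1789579130043651
```

View pics/top1.png

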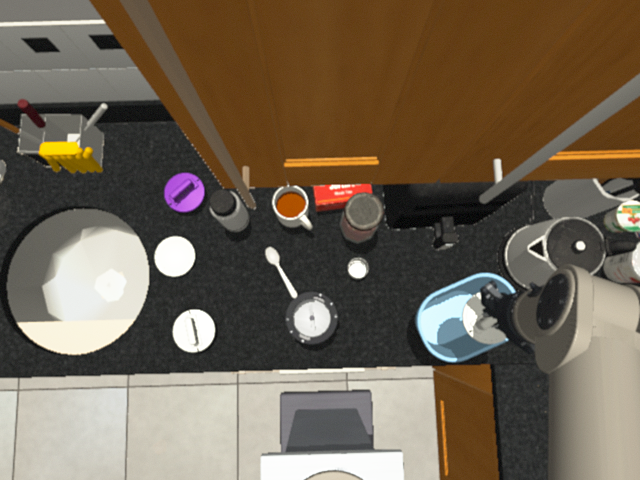

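The top view shows the broken lid held over the tub at about (482,318) and the grinder mouth open at (312,318). Now I'll lower it and drop it in.

Emit:
arm_command(deltas=[{"gripper": -1,"x": 0.002,"y": 0.003,"z": -0.04,"turn": 0},{"gripper": -1,"x": 0.002,"y": 0.003,"z": -0.085,"turn": 0},{"gripper": -1,"x": 0.002,"y": 0.003,"z": -0.12,"turn": 0},{"gripper": -1,"x": 0.002,"y": 0.003,"z": -0.13,"turn": 0},{"gripper": -1,"x": 0.002,"y": 0.003,"z": -0.13,"turn": 0}])

```text
t: 4.75
position: [0.4454, -0.2771, 0.1797]
eef_rot: [0.472, 0.881, 0.0, -0.002]
wrist_force: [0.5, 0.8, -0.8]
gripper_width: 0.178
finger_force: 39.5
```

Emit:
arm_command(deltas=[{"gripper": -1,"x": 0,"y": 0,"z": 0,"turn": 0},{"gripper": 1,"x": 0,"y": 0,"z": 0,"turn": 0},{"gripper": 1,"x": 0,"y": 0,"z": 0,"turn": 0},{"gripper": 1,"x": 0,"y": 0,"z": 0,"turn": 0},{"gripper": 1,"x": 0,"y": 0,"z": 0,"turn": 0}])

```text
t: 5.17
position: [0.4472, -0.2794, 0.1827]
eef_rot: [0.473, 0.881, -0.0, 0.001]
wrist_force: [0.5, 0.4, 0.4]
gripper_width: 0.745
finger_force: 0.0
```

Emit:
arm_command(deltas=[{"gripper": 1,"x": 0,"y": 0,"z": 0,"turn": 0},{"gripper": 1,"x": 0,"y": 0,"z": 0.03,"turn": 0},{"gripper": 1,"x": 0,"y": 0,"z": 0.08,"turn": 0},{"gripper": 1,"x": 0,"y": 0,"z": 0.12,"turn": 0},{"gripper": 1,"x": 0,"y": 0,"z": 0.14,"turn": 0}])

```text
t: 5.58
position: [0.448, -0.2796, 0.2907]
eef_rot: [0.473, 0.881, -0.0, 0.003]
wrist_force: [0.3, 0.1, 0.1]
gripper_width: 1.001
finger_force: 0.0
```

```bash
python3 w.py 3
```

```text
5.5833 [ 0.448  -0.2796  0.2907] yaw 123.5419660247802 [ 0.8   0.22 -0.42  1.83  0.1   1.11  0.93] 425.9198991872165 [ 0.404 -0.214  0.419] [[0.83, 0.55, 0.0], [0.52, -0.79, 0.31], [0.17, -0.26, -0.95]] 0.9957389322916667
```

View pics/w3.png

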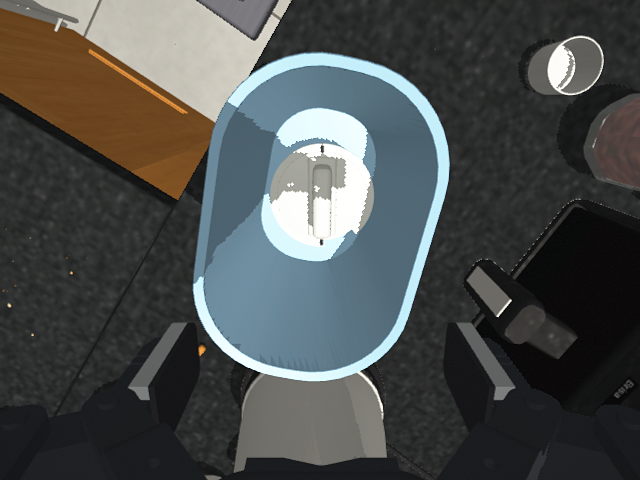

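The broken lid is lying in the tub at about (322,195), and the tub is upright. Next is the spare lid.

Emit:
arm_command(deltas=[{"gripper": 1,"x": 0,"y": 0.04,"z": 0,"turn": 0.013},{"gripper": 1,"x": 0,"y": 0.09,"z": 0,"turn": 0.026},{"gripper": 1,"x": 0,"y": 0.14,"z": 0,"turn": 0.039},{"gripper": 1,"x": 0,"y": 0.195,"z": 0,"turn": 0.052},{"gripper": 1,"x": 0,"y": 0.25,"z": 0,"turn": 0.064}])

```text
t: 6.05
position: [0.4461, -0.0901, 0.2866]
eef_rot: [0.286, 0.958, -0.0, 0.0]
wrist_force: [1.6, 1.0, -0.4]
gripper_width: 0.996
finger_force: 0.0
```

Emit:
arm_command(deltas=[{"gripper": 1,"x": 0,"y": 0.055,"z": 0,"turn": 0.013},{"gripper": 1,"x": 0,"y": 0.11,"z": 0,"turn": 0.026},{"gripper": 1,"x": 0,"y": 0.165,"z": 0,"turn": 0.039},{"gripper": 1,"x": 0,"y": 0.22,"z": 0,"turn": 0.052},{"gripper": 1,"x": 0,"y": 0.27,"z": 0,"turn": 0.064}])

```text
t: 6.47
position: [0.446, 0.1133, 0.2869]
eef_rot: [0.088, 0.996, -0.0, 0.0]
wrist_force: [0.7, 0.5, 0.1]
gripper_width: 1.002
finger_force: 0.0
```

Emit:
arm_command(deltas=[{"gripper": 1,"x": -0.004,"y": 0.05,"z": -0.02,"turn": 0.013},{"gripper": 1,"x": -0.008,"y": 0.1,"z": -0.04,"turn": 0.026},{"gripper": 1,"x": -0.012,"y": 0.15,"z": -0.07,"turn": 0.039},{"gripper": 1,"x": -0.016,"y": 0.2,"z": -0.1,"turn": 0.052},{"gripper": 1,"x": -0.02,"y": 0.24,"z": -0.12,"turn": 0.064}])

```text
t: 6.88
position: [0.431, 0.2924, 0.1951]
eef_rot: [-0.112, 0.994, -0.0, -0.0]
wrist_force: [0.7, -0.1, 0.0]
gripper_width: 1.005
finger_force: 0.0
```

Emit:
arm_command(deltas=[{"gripper": 1,"x": 0,"y": 0.017,"z": 0,"turn": 0},{"gripper": 1,"x": 0,"y": 0.017,"z": 0,"turn": 0},{"gripper": 1,"x": 0,"y": 0.017,"z": 0,"turn": 0},{"gripper": 1,"x": 0,"y": 0.017,"z": 0,"turn": 0}])

```text
t: 7.22
position: [0.432, 0.3025, 0.1966]
eef_rot: [-0.11, 0.994, -0.0, 0.0]
wrist_force: [0.6, -0.4, 0.7]
gripper_width: 0.998
finger_force: 0.0
```

```bash
python3 w.py 4
python3 - <<'E'
from m import *
P=np.load("w4.npz")["P"]; c=(.4325,.3035)
print(bar(0,0,P,c,.05,.075),bar(0,0,P,c,.027,.036,.06))
E
```

```text
7.2167 [0.432  0.3025 0.1966] yaw 192.57653511590215 [-0.02  0.43 -0.89  1.91  0.4   0.99  0.71] 425.9198991872165 [0.355 0.285 0.326] [[-0.22, 0.98, -0.0], [0.93, 0.21, 0.31], [0.3, 0.07, -0.95]] 0.9958626302083333
(np.int64(2211), 431.1, 303.0, 58.7, 16.3, 12.9, array([0.0611, 0.065 , 0.0664])) (np.int64(10650), 431.7, 303.0, 93.1, 93.3, -30.1, array([0.0302, 0.032 , 0.0347]))
```

Emit:
arm_command(deltas=[{"gripper": 1,"x": -0.001,"y": 0.001,"z": -0.055,"turn": 0.001},{"gripper": 1,"x": -0.001,"y": 0.001,"z": -0.11,"turn": 0.001},{"gripper": 1,"x": -0.001,"y": 0.001,"z": -0.16,"turn": 0.001},{"gripper": 1,"x": -0.001,"y": 0.001,"z": -0.185,"turn": 0.001},{"gripper": 1,"x": -0.001,"y": 0.001,"z": -0.196,"turn": 0.001}], newtons=60)

```text
t: 7.68
position: [0.4303, 0.3014, 0.047]
eef_rot: [-0.112, 0.994, -0.002, -0.002]
wrist_force: [0.5, 0.2, 0.6]
gripper_width: 1.002
finger_force: 0.0
```

Emit:
arm_command(deltas=[{"gripper": 1,"x": 0,"y": 0,"z": 0,"turn": 0},{"gripper": -1,"x": 0,"y": 0,"z": 0,"turn": 0},{"gripper": -1,"x": 0,"y": 0,"z": 0,"turn": 0},{"gripper": -1,"x": 0,"y": 0,"z": 0,"turn": 0},{"gripper": -1,"x": 0,"y": 0,"z": 0,"turn": 0}])

```text
t: 8.1
position: [0.4317, 0.3048, 0.0509]
eef_rot: [-0.113, 0.994, 0.0, 0.001]
wrist_force: [0.2, -0.7, 0.6]
gripper_width: 0.453
finger_force: 0.0
```

Emit:
arm_command(deltas=[{"gripper": -1,"x": 0,"y": 0,"z": 0,"turn": 0},{"gripper": -1,"x": 0,"y": 0,"z": 0,"turn": 0},{"gripper": -1,"x": 0,"y": 0,"z": 0,"turn": 0},{"gripper": -1,"x": 0,"y": 0,"z": 0,"turn": 0},{"gripper": -1,"x": 0,"y": 0,"z": 0,"turn": 0}])

```text
t: 8.52
position: [0.4312, 0.3045, 0.0502]
eef_rot: [-0.113, 0.994, -0.0, 0.0]
wrist_force: [0.1, -2.1, 6.6]
gripper_width: 0.174
finger_force: 58.6
```

Emit:
arm_command(deltas=[{"gripper": -1,"x": 0,"y": 0,"z": 0.02,"turn": 0},{"gripper": -1,"x": 0,"y": 0,"z": 0.07,"turn": 0},{"gripper": -1,"x": 0,"y": 0,"z": 0.12,"turn": 0},{"gripper": -1,"x": 0,"y": 0,"z": 0.17,"turn": 0},{"gripper": -1,"x": 0,"y": 0,"z": 0.22,"turn": 0}])

```text
t: 8.93
position: [0.4301, 0.3042, 0.216]
eef_rot: [-0.114, 0.994, -0.0, -0.001]
wrist_force: [1.5, -0.9, 0.3]
gripper_width: 0.176
finger_force: 58.8
```

Run:
```python
from h import *
s=get_state(); q=s["eef_rot"]; print(s["position"],np.degrees(2*np.arctan2(q[1],q[0])),s["qpos"],s["gripper_width"])
```

```text
[0.43013457 0.30417927 0.21598871] 193.05881706184104 [-0.00247087  0.40512646 -0.90760527  1.89297686  0.37160028  1.0233543
  0.72954192] 0.1763350232233368
```

Emit:
arm_command(deltas=[{"gripper": -1,"x": 0.004,"y": -0.03,"z": 0,"turn": -0.015},{"gripper": -1,"x": 0.008,"y": -0.07,"z": 0,"turn": -0.034},{"gripper": -1,"x": 0.012,"y": -0.11,"z": 0,"turn": -0.053},{"gripper": -1,"x": 0.016,"y": -0.15,"z": 0,"turn": -0.072},{"gripper": -1,"x": 0.02,"y": -0.18,"z": 0,"turn": -0.09}])

```text
t: 9.35
position: [0.4455, 0.1666, 0.2143]
eef_rot: [0.172, 0.985, -0.001, -0.0]
wrist_force: [-0.1, 0.4, -0.7]
gripper_width: 0.178
finger_force: 58.8
```

Emit:
arm_command(deltas=[{"gripper": -1,"x": 0,"y": 0,"z": 0,"turn": -0.0097},{"gripper": -1,"x": 0,"y": 0,"z": 0,"turn": -0.0097},{"gripper": -1,"x": 0,"y": 0,"z": 0,"turn": -0.0097},{"gripper": -1,"x": 0,"y": 0,"z": 0,"turn": -0.0097}])

```text
t: 9.68
position: [0.4455, 0.1704, 0.2146]
eef_rot: [0.196, 0.981, 0.0, -0.0]
wrist_force: [0.4, 0.3, -0.8]
gripper_width: 0.178
finger_force: 58.8
```

```bash
python3 w.py 5
python3 - <<'E'
from m import *
print(proj("wrist",(.453,.035,.118)),proj("wrist",(.446,.167,.19)))
P=np.load("w5.npz")["P"]; c=(.453,.035)
print(bar(0,0,P,c,.108,.1215,.06))
E
```

```text
9.6833 [0.4455 0.1704 0.2146] yaw 157.34060160082254 [ 0.18  0.27 -0.78  2.01  0.24  0.95  0.46] 425.9198991872165 [0.373 0.2   0.344] [[0.39, 0.92, 0.0], [0.88, -0.37, 0.31], [0.28, -0.12, -0.95]] 0.9961458333333333
[119.18559459 345.41043142] [314.1970848  315.98248758]
(np.int64(9762), 446.8, 35.0, 95.8, 110.3, -86.6, array([0.1111, 0.1181, 0.1193]))
```

View pics/w5.png

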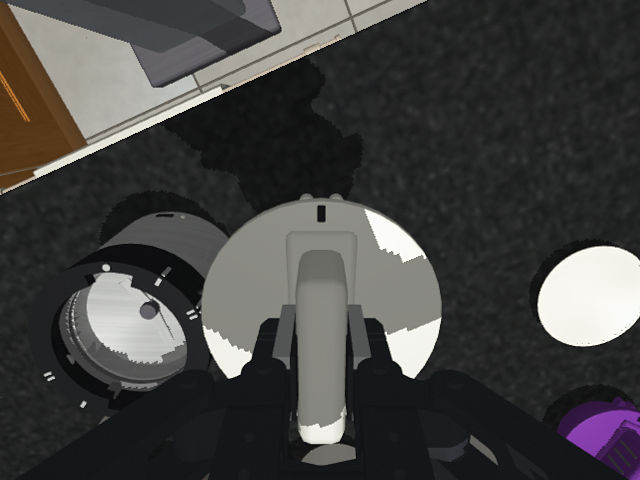

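The wrist view shows the lid in hand at about (320,300). The open collar is on the left at (120,345), with a dot at (106,268), single ribs at (161,275) and (83,404), and twin ribs at (192,314) and (48,376).

Run:
```python
from h import *
from scipy.optimize import least_squares
z=np.load("w5.npz"); P=z["P"]; R,t=z["R"],z["t"]; f,cx,cy,_,_=K("wrist"); im=cv2.imread("pics/w5.png"); g=im.min(2)
def rayw(u,v,zz):
    o=-R.T@t; r=R.T@np.array([(u-cx)/f,(v-cy)/f,1]); return o+r*(zz-o[2])/r[2]
def circ(q,r0,c0):
    # boundary: farthest points per angle sector
    a=np.degrees(np.arctan2(*(q-c0).T[::-1])).astype(int)//4; r=np.hypot(*(q-c0).T)
    b=np.array([q[a==k][np.argmax(r[a==k])] for k in np.unique(a)])
    s=least_squares(lambda p:np.hypot(*(b-p[:2]).T)-p[2],[*c0,r0],loss="soft_l1",f_scale=.001); return s.x.round(4),np.median(abs(s.fun)).round(4)
c0=np.array([.453,.035]); m=(abs(P[...,2]-.118)<.003)&(np.hypot(P[...,0]-c0[0],P[...,1]-c0[1])<.058)
m[:, 205:]=False; m[400:]=False
C,_=circ(P[m][:,:2],.054,c0); print("collar",C,_)
# bright blobs on collar
w=((g>120)&(np.hypot(P[...,0]-C[0],P[...,1]-C[1])>.046)&(np.hypot(P[...,0]-C[0],P[...,1]-C[1])<.0535)&(abs(P[...,2]-.1185)<.004)).astype(np.uint8)
w[:,205:]=0
n,l,st,ce=cv2.connectedComponentsWithStats(w)
for k in range(1,n):
    if st[k,4]>=3:
        p=rayw(*ce[k],.1185)[:2]-C[:2]; print(ce[k].round(1),st[k,4],"r",np.hypot(*p).round(4),"ang",np.degrees(np.arctan2(p[1],p[0])).round(1))
L=np.array([.4455,.1704]); zd=np.median(P[240:280,340:380,2]); print("disc z",zd)
m=(abs(P[...,2]-zd)<.003)&(np.hypot(P[...,0]-L[0],P[...,1]-L[1])<.052); m[320:]=False
print("lid",circ(P[m][:,:2],.047,L))
m=(P[...,2]>zd+.022)&(P[...,2]<zd+.04)&(np.hypot(P[...,0]-L[0],P[...,1]-L[1])<.034); mm=np.zeros_like(m); mm[245:300,290:355]=m[245:300,290:355]
q=P[mm]; print("bar",cv2.minAreaRect((q[:,:2]*1000).astype(np.float32)))
p=rayw(321,213,zd)[:2]; print("mark",p, np.degrees(np.arctan2(*(p-L)[::-1])))
print(get_state()["position"])
```

```text
collar [0.4511 0.0353 0.053 ] 0.0008
[105.6 267.2] 44 r 0.0487 ang 156.9
[163.7 275.7] 3 r 0.0544 ang 120.5
[157.7 281.6] 34 r 0.0492 ang 121.5
[189.9 311.9] 22 r 0.0498 ang 91.9
[193.2 316.8] 22 r 0.0501 ang 87.7
[203.  329.5] 4 r 0.0528 ang 77.2
[204. 335.] 3 r 0.0526 ang 73.2
[ 47.3 373.8] 18 r 0.0513 ang -87.9
[ 50.6 378.1] 20 r 0.0515 ang -84.0
[ 83.  403.5] 21 r 0.052 ang -55.8
disc z 0.1970860202096163
lid (array([0.4454, 0.1703, 0.0465]), np.float64(0.0001))
bar ((421.2026062011719, 180.5244598388672), (15.948704719543457, 7.226967811584473), 66.402099609375)
mark [0.40629489 0.18650194] 157.6715417888421
[0.4455128  0.17052567 0.21460126]
```

Emit:
arm_command(deltas=[{"gripper": -1,"x": 0.003,"y": -0.04,"z": 0,"turn": -0.001},{"gripper": -1,"x": 0.006,"y": -0.09,"z": 0,"turn": -0.001},{"gripper": -1,"x": 0.009,"y": -0.14,"z": 0,"turn": -0.001},{"gripper": -1,"x": 0.009,"y": -0.17,"z": 0,"turn": -0.001},{"gripper": -1,"x": 0.009,"y": -0.1776,"z": 0,"turn": -0.001}])

```text
t: 10.15
position: [0.4524, 0.0324, 0.2141]
eef_rot: [0.203, 0.979, -0.001, -0.0]
wrist_force: [0.7, 0.4, -1.5]
gripper_width: 0.178
finger_force: 58.9
```

Emit:
arm_command(deltas=[{"gripper": -1,"x": 0,"y": 0,"z": -0.02,"turn": 0},{"gripper": -1,"x": 0,"y": 0,"z": -0.04,"turn": 0},{"gripper": -1,"x": 0,"y": 0,"z": -0.055,"turn": 0},{"gripper": -1,"x": 0,"y": 0,"z": -0.055,"turn": 0},{"gripper": -1,"x": 0,"y": 0,"z": -0.055,"turn": 0}])

```text
t: 10.57
position: [0.4522, 0.0372, 0.173]
eef_rot: [0.2, 0.98, 0.0, -0.001]
wrist_force: [0.5, -0.6, -0.7]
gripper_width: 0.178
finger_force: 58.9
```

Emit:
arm_command(deltas=[{"gripper": -1,"x": 0,"y": 0,"z": 0,"turn": 0},{"gripper": -1,"x": 0,"y": 0,"z": 0,"turn": 0},{"gripper": -1,"x": 0,"y": 0,"z": 0,"turn": 0},{"gripper": -1,"x": 0,"y": 0,"z": 0,"turn": 0},{"gripper": -1,"x": 0,"y": 0,"z": 0,"turn": 0}])

```text
t: 10.98
position: [0.4527, 0.0362, 0.1736]
eef_rot: [0.201, 0.98, 0.0, 0.0]
wrist_force: [-0.1, -0.5, -1.1]
gripper_width: 0.179
finger_force: 58.9
```

```bash
cat > s.py <<'E'
from h import *
s=get_state(); q=s["eef_rot"]; print(s["t"],np.round(s["position"],4),"yaw",np.degrees(2*np.arctan2(q[1],q[0])).round(2),"F",np.round(s["wrist_force"],2),"T",np.round(s["torque"],3),s["gripper_width"],s["finger_force"])
E
python3 s.py
```

```text
10.9833 [0.4527 0.0362 0.1736] yaw 156.77 F [-0.05 -0.45 -1.1 ] T [ 0.06  -0.001 -0.011] 0.17887570723222382 58.92287313938141
```

Emit:
arm_command(deltas=[{"gripper": -1,"x": 0,"y": 0,"z": -0.006,"turn": 0},{"gripper": -1,"x": 0,"y": 0,"z": -0.012,"turn": 0},{"gripper": -1,"x": 0,"y": 0,"z": -0.018,"turn": 0},{"gripper": -1,"x": 0,"y": 0,"z": -0.018,"turn": 0},{"gripper": -1,"x": 0,"y": 0,"z": -0.018,"turn": 0}])

```text
t: 11.4
position: [0.4522, 0.0362, 0.1593]
eef_rot: [0.201, 0.98, -0.0, -0.001]
wrist_force: [0.2, 0.5, -0.9]
gripper_width: 0.181
finger_force: 58.9
```

```bash
python3 s.py
```

```text
11.4 [0.4522 0.0362 0.1593] yaw 156.78 F [ 0.21  0.53 -0.85] T [ 0.059 -0.023  0.03 ] 0.18143337412162364 58.92290532588959
```

Emit:
arm_command(deltas=[{"gripper": -1,"x": 0,"y": 0,"z": -0.005,"turn": 0},{"gripper": -1,"x": 0,"y": 0,"z": -0.01,"turn": 0},{"gripper": -1,"x": 0,"y": 0,"z": -0.015,"turn": 0},{"gripper": -1,"x": 0,"y": 0,"z": -0.015,"turn": 0},{"gripper": -1,"x": 0,"y": 0,"z": -0.015,"turn": 0}])

```text
t: 11.82
position: [0.4523, 0.0362, 0.1483]
eef_rot: [0.201, 0.98, -0.0, -0.0]
wrist_force: [-0.2, -0.4, -0.2]
gripper_width: 0.182
finger_force: 58.9
```

```bash
python3 s.py
```

```text
11.8167 [0.4523 0.0362 0.1483] yaw 156.78 F [-0.18 -0.4  -0.21] T [-0.011  0.005  0.039] 0.182470785366234 58.92297327518463
```

Emit:
arm_command(deltas=[{"gripper": -1,"x": 0,"y": 0,"z": -0.003,"turn": 0},{"gripper": -1,"x": 0,"y": 0,"z": -0.006,"turn": 0},{"gripper": -1,"x": 0,"y": 0,"z": -0.0075,"turn": 0},{"gripper": -1,"x": 0,"y": 0,"z": -0.009,"turn": 0},{"gripper": -1,"x": 0,"y": 0,"z": -0.009,"turn": 0}])

```text
t: 12.23
position: [0.4528, 0.0362, 0.144]
eef_rot: [0.202, 0.979, -0.001, 0.0]
wrist_force: [-12.5, -2.6, 32.0]
gripper_width: 0.174
finger_force: 63.6
```

```bash
python3 s.py
```

```text
12.2333 [0.4528 0.0362 0.144 ] yaw 156.75 F [-12.5   -2.57  32.01] T [-0.312  2.341  0.066] 0.17414936695131764 63.62204968929291
```

Emit:
arm_command(deltas=[{"gripper": -1,"x": -0.001,"y": 0,"z": 0.001,"turn": 0},{"gripper": -1,"x": -0.0015,"y": 0,"z": 0.0015,"turn": 0},{"gripper": -1,"x": -0.0015,"y": 0,"z": 0.0015,"turn": 0}])

```text
t: 12.48
position: [0.4528, 0.0362, 0.1441]
eef_rot: [0.202, 0.979, 0.0, 0.001]
wrist_force: [-0.9, -1.5, 9.7]
gripper_width: 0.176
finger_force: 60.5
```

```bash
python3 s.py; python3 w.py 6
python3 - <<'E'
from h import *
P=np.load("w6.npz")["P"]; c=(.4525,.0345)
r=np.hypot(P[...,0]-c[0],P[...,1]-c[1]); z=P[...,2]
a=np.degrees(np.arctan2(P[...,1]-c[1],P[...,0]-c[0]))
for lo in range(-180,180,30):
    s=(a>=lo)&(a<lo+30)
    d=s&(r>.036)&(r<.045)&(z>.115)&(z<.135); k=s&(r>.049)&(r<.053)&(z>.11)&(z<.125)
    print(lo,d.sum(),np.median(z[d]).round(4) if d.sum()>20 else None,k.sum(),np.median(z[k]).round(4) if k.sum()>20 else None)
im=cv2.imread("pics/w6.png"); p=proj("wrist",(.4525,.0345,.122)); print(p)
E
```

```text
12.4833 [0.4528 0.0362 0.1441] yaw 156.75 F [-0.87 -1.46  9.74] T [-0.062  0.273  0.059] 0.17605104097456717 60.45182704925537
12.4833 [0.4528 0.0362 0.1441] yaw 156.74936264654113 [ 0.37  0.33 -0.68  2.13  0.29  0.78  0.67] 425.9198991872165 [0.38  0.067 0.273] [[0.4, 0.92, 0.0], [0.87, -0.38, 0.31], [0.29, -0.12, -0.95]] 0.9959016927083333
-180 1373 0.125 742 0.1184
-150 1216 0.125 654 0.1184
-120 1049 0.125 582 0.1184
-90 425 0.125 244 0.1185
-60 0 None 4 None
-30 0 None 2 None
0 0 None 5 None
30 895 0.1252 281 0.1185
60 1151 0.1252 535 0.1185
90 1320 0.1252 719 0.1185
120 1469 0.1251 776 0.1185
150 1483 0.1252 781 0.1185
[317.57809727 315.62800371]
```

View pics/w6.png

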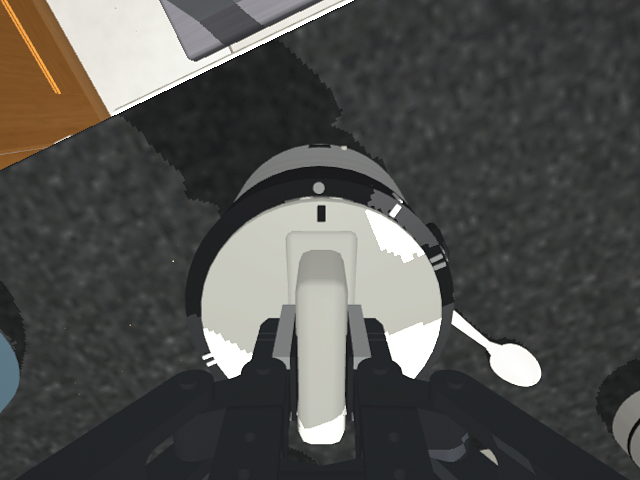

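The lid is home: the disc sits 6.7 mm above the collar all round, and its mark at (321,213) lines up with the dot at (319,188). Next I'll twist clockwise.

Emit:
arm_command(deltas=[{"gripper": -1,"x": 0,"y": 0,"z": 0.0005,"turn": -0.01},{"gripper": -1,"x": 0,"y": 0,"z": 0.0005,"turn": -0.02},{"gripper": -1,"x": 0,"y": 0,"z": 0.0005,"turn": -0.03},{"gripper": -1,"x": 0,"y": 0,"z": 0.0005,"turn": -0.04},{"gripper": -1,"x": 0,"y": 0,"z": 0.0005,"turn": -0.05}])

```text
t: 12.95
position: [0.4524, 0.0362, 0.1441]
eef_rot: [0.353, 0.935, 0.0, 0.001]
wrist_force: [-1.6, -1.3, 6.4]
gripper_width: 0.177
finger_force: 60.0
```

```bash
python3 s.py
```

```text
12.95 [0.4524 0.0362 0.1441] yaw 138.62 F [-1.61 -1.28  6.44] T [-0.116  0.178  0.175] 0.1771351585117963 60.041420459747314
```

Emit:
arm_command(deltas=[{"gripper": -1,"x": 0,"y": 0,"z": 0,"turn": -0.012},{"gripper": -1,"x": 0,"y": 0,"z": 0,"turn": -0.024},{"gripper": -1,"x": 0,"y": 0,"z": 0,"turn": -0.034},{"gripper": -1,"x": 0,"y": 0,"z": 0,"turn": -0.04},{"gripper": -1,"x": 0,"y": 0,"z": 0,"turn": -0.0445}])

```text
t: 13.37
position: [0.4522, 0.0361, 0.1441]
eef_rot: [0.48, 0.877, 0.0, 0.001]
wrist_force: [-1.6, -1.2, 7.3]
gripper_width: 0.179
finger_force: 60.1
```

Emit:
arm_command(deltas=[{"gripper": -1,"x": 0,"y": 0,"z": 0,"turn": 0},{"gripper": -1,"x": 0,"y": 0,"z": 0,"turn": 0},{"gripper": -1,"x": 0,"y": 0,"z": 0,"turn": 0}])

```text
t: 13.62
position: [0.4522, 0.0361, 0.1441]
eef_rot: [0.479, 0.878, 0.0, 0.001]
wrist_force: [-1.2, -0.6, 7.9]
gripper_width: 0.174
finger_force: 60.1
```

```bash
python3 s.py; python3 w.py 7
python3 - <<'E'
from h import *
P=np.load("w7.npz")["P"]; c=(.4525,.0345)
r=np.hypot(P[...,0]-c[0],P[...,1]-c[1]); z=P[...,2]
d=(r>.036)&(r<.045)&(z>.115)&(z<.135); k=(r>.049)&(r<.053)&(z>.11)&(z<.125)
print(np.percentile(z[d],[10,50,90]),np.median(z[k]))
E
```

```text
13.6167 [0.4522 0.0361 0.1441] yaw 122.73 F [-1.22 -0.64  7.87] T [-0.159  0.269 -0.026] 0.17443360996388427 60.12668430805206
13.6167 [0.4522 0.0361 0.1441] yaw 122.73154152469846 [ 0.27  0.3  -0.56  2.13  0.23  0.76  0.13] 425.9198991872165 [0.41  0.102 0.273] [[0.84, 0.54, 0.0], [0.51, -0.8, 0.31], [0.17, -0.26, -0.95]] 0.9960709635416667
[0.12435281 0.12516801 0.12610414] 0.11842910973237497
```

View pics/w7.png

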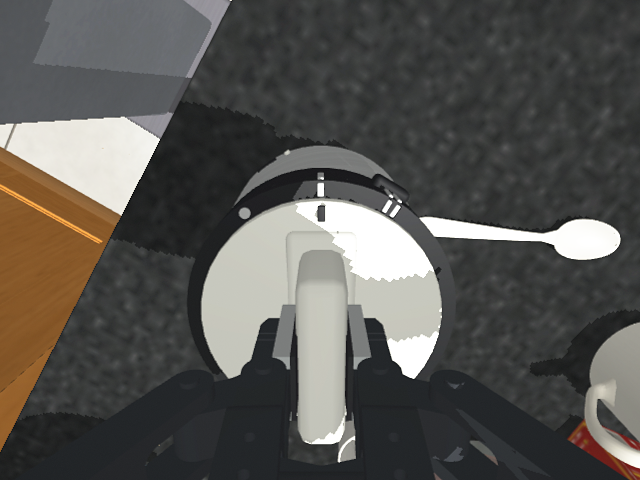

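The lid's mark at (321,213) lines up with the single rib at (321,185), and the rim is still home and gripped. Ready to hand in.

```bash
python3 -c "
from station import *
print(hand_in())"
```

```text
the job is handed in; nothing more can be done
None
```

The job is handed in: the broken lid is in the upright tub, and the spare lid is fully home, turned to the pulse rib (never near the lock) and still gripped there, at about 14 s on the clock.

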